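Clamp a painted bracket and hold a sprung gauge probe on its marked spot

ROBOT

A 7-joint arm with a two-finger parallel gripper is mounted at the origin on the work surface. World frame = base frame: x ahead of the robot, y to its left, z up, the work surface at z = 0. Lengths are in mm, angles in degrees, forces in N, time in s.
With the tool pointing down it reaches from about 425 to 950 mm from the base axis. Payload 16.7 kg.
Tool frame: the origin (TCP) lies at the very end of the fingers, on their centre line; the grasp point (between the pads) lies 19 mm behind it; z points along the fingers, y is the line along which they close (so a half turn about z gives the same grasp; the last joint's range is limited). The gripper opens to 94 mm and grips with 3 to 60 N. Pads are 16 mm wide; open, the fingers measure 119 mm over their backs; the gripper's body (75 mm by 177 mm) begins 78 mm behind the grasp point.
Start: joints at [62.424, 24.414, 4.234, 92.017, -1.954, 63.644, -3.845], TCP at [219.846, -638.155, 205.467] pointing down, gripper open.
Joint ranges: [-163.25, 163.25], [-28.42, 122.38], [-70.27, 78.77], [12.13, 141.07], [-58.53, 238.53], [9.26, 117.41], [-156.51, 156.51]. Speed limits (degrees/s): [108.29, 108.29, 136.94, 136.94, 172.46, 172.46, 172.46].

INTERFACE

Orientations are given as [roll, pitch, yaw] about the fixed x, y, z axes, in that order (R = Rz(yaw) Ry(pitch) Rx(roll)).
In Python, from rig import arm gives the robot as it stands.
- The arm moves only by the tool move_arm, never from a script. Its argument "rows" is one flat list of numbers, 7 for each row, row after row: the turn, a rotation vector about the tool's x, y, z in degrees, then the shift along the tool's x, y, z in units of 30 mm (1.0 is 30 mm), then the closure, from -1 (fully open) to 1 (shut). In form: [wx, wy, wz, tx, ty, tz, fingers, wx, wy, wz, tx, ty, tz, fingers, ...]. A call has 1 to 12 rows; each row shifts and turns the commanded pose from where the row before left it, along the tool's axes as they then stand; what a row does not reach is not made up. A row lasts 1/10 s, in which the tool goes at most 50 mm and 8.59 degrees, less where a joint would pass 70% of its speed; a pose out of reach is approached as far as the arm can. A call is refused whole if a number of a shift passes 1 or a number of a turn 8.59, either way. A call with a gripper value outside its range is refused whole. The fingers move at their own pace and stop on an object; the grip force is fixed at half the most. Time passes only in rows, so rows that do not move let the fingers close. It gives the time, the measured TCP pose, the force, the opening and the grip force at its end, in the units of the state.
- arm.sense(): the state, without advancing time (a new reading comes with each control period).
- arm.snapshot(name): name is "side" or "top" or "wrist"; returns the picture (384x512x3 uint8, blue, green, red); there is no depth.
- arm.camera_model(name): a dict with "mtx" (3x3 intrinsics, pixels), "k1" (the pictures are not rectified: a ray, as slopes to the right and down, at radius r is drawn at 1 + k1 r^2 times it, then the intrinsics apply), "camera_from_world" (4x4, takes a point from world to camera coordinates). Camera axes: x right, y up, looking along -z (the intrinsics and any distortion apply to the point x, -y, -z); pixel columns grow to the right and rows downward; lengths in mm; the calibration is good to about 2 mm. A picture is of the moment at which its call begins: read the wrist's pose just before it. camera_model takes no time and is no camera call; for the wrist camera it gives the pose at the moment of the call.
- arm.sign_off(): hands the job in; it is judged then, once.
The state is a dict: "time": time; "q": joint angles; "joint_vel": joint speeds; "tau": joint torques, N m; "position": TCP position; "ee_rot": TCP orientation; "contact_force": force on the tool from outside, world axes, zero at the start; "torque": the same for the moment, N m; "opening": finger opening in mm; "finger_force": force on a finger pad.
Only numpy, scipy, OpenCV 4.12 (cv2) and the standard library are available. Lean on these libraries where they do the work, as an engineer would, in place of code of your own. Each camera call takes 0.05 s, during which the arm holds its last target. There are 200 camera calls.

TASK

First crank the handwheel of the screw clamp clockwise until its sprung orange pad presses firmly on the blue bracket, with the pad's spring about half squeezed. Then take the yellow gauge probe out of its holder and hold its brass tip on the red spot of the bracket's sloping face, square to that face, pressing lightly so that the sprung tip is pushed about half way in (about 5 mm). Finish while still holding it there like that, with the bracket still clamped where it lay and the other things on the bench left alone.

Things in the scene. Friction and masses are not known exactly. Their poses are not given: they have to be found in the camera images.
- clamp: Grey cast screw clamp fixed to the bench. Origin at bench height, z up; base plate 150 (x) by 270 (y) by 20 mm, from y = -120 to +150 mm. A 60 mm wide column at y = 105 to 145 mm carries an arm (50 mm wide, top at 128 mm) towards -y, over the screw axis at x = 0, y = +30 mm. Only the bracket lies on the -y part.
- wheel (a joint): Turn of the level steel handwheel (rad) on the vertical screw axis: 50 mm radius, rim top 157 mm over the bench, at fixed height. Grows clockwise from above, lowering the pad 10 mm per turn; starts at 0 to 5 rad, ends at 15, stays where left. At 0 the pad is 14 mm above the bracket's flat top. Friction takes about 2 N at the crank handle.
- crank_grip (a point): Middle (188 mm over the bench) of the upright red crank handle on the handwheel, 47 mm out from the wheel's axis: a grip 20 mm in diameter, from 160 to 202 mm over the bench, that spins freely on its pin, so that gripped from above it can be led round the wheel's axis without turning the gripper.
- pad_face (a point): Centre of the underside of the round orange pad (32 mm diameter) at the foot of the clamp's screw.
- pad (a joint): How far the pad's spring is squeezed (m): 0 free, 0.006 solid; 4 N per mm, so half squeezed is 12 N.
- bracket: Blue painted steel bracket, about 1.5 kg, loose on the clamp's base, 70 mm wide (x), 155 mm long (y). Origin on its underside, 20 mm over the bench; z up. From y = -5 to +60 mm a block with a flat top 40 mm high, under the pad; from y = -5 to -95 mm its top face slopes down towards -y at 20 degrees.
- spot: Red round spot, 20 mm in diameter, painted on the bracket's sloping face (a smaller yellow spot higher up the slope is an old reading and not meant). Origin at its centre on the face, about 40 mm over the bench; its z axis points squarely out of the sloping face, its x axis is level.
- holder: White block 75 by 75 by 60 mm tall, fixed to the bench, with an upright 28 mm through hole in its middle in which the probe stands. Origin under its centre.
- probe: Gauge probe, about 0.15 kg, 148 mm long, upright in the holder, tip down. Origin at the free (unpressed) end of the brass tip, at bench height in the holder; z from tip to handle. 24 mm steel nose from z = 14 to 60 mm, 36 mm collar from 60 to 66 mm resting on the holder's top, yellow 24 mm round handle from 66 to 136 mm, 8 mm stub to 148 mm.
- probe_point (a point): End of the probe's brass tip (8 mm in diameter, rounded, sticks 14 mm out of the nose); it moves with the sprung tip.
- tip (a joint): How far the sprung tip is pushed in (m): 0 free, 0.010 fully in; 0.6 N per mm, so half way is 3 N.
- oil_can: Brass oil can with a bent steel spout, 72 mm in diameter, 165 mm tall; bystander. Origin under its centre.
- tape: Roll of pale tape lying flat, 92 mm in diameter, 24 mm high; bystander. Origin under its centre.
- wrench: Steel wrench, 170 mm long, lying flat; bystander.
- screwdriver: Screwdriver, 180 mm long, lying flat; bystander.
- cup: Dark steel cup, 72 mm in diameter, 95 mm tall; bystander. Origin under its centre.
- check_block: Flat aluminium check block with a green disc, 60 by 40 by 12 mm; bystander. Origin under its centre.
Mind the look-alikes: they are no part of the job. There is more than one size of the probe; the one meant has the size given above. There is more than one size of the bracket; the one meant has the size given above.

How it is judged:
By the outcome, as a careful person would: the job done as asked, in the order asked, and still so for the second after the job is handed in, while the arm keeps its last pose, push and grip.
It also fails if it takes over 59 s, if anything falls off the work surface, if the arm or the gripper's body presses on something with over 40 N, if the wrist force passes 120 N, or if a joint passes its speed limit or range.

## Working session

There is one attempt and no reset: what is moved stays moved. The work goes in short steps, Python scripts to look and compute and a tool call to move; the robot and the scene stay as the last step left them, time stands still between calls to the robot, and variables do not carry over. Pictures are saved under pics/ and viewed, at most 10 in all, crops included, and the job is handed in when it is done.

Besides the shell and the picture viewer there is one more tool, called after ">>>" in YAML: its name, and indented under it one key for each argument. move_arm: Moves the arm, as the interface text tells. Its arguments: {"type":"object","properties":{"rows":{"type":"array","items":{"type":"number"}}},"required":["rows"]}

```bash
mkdir -p pics; ls; python3 - <<'E'
from rig import arm
import cv2,numpy as np
s=arm.sense(); print(s)
for n in("top","side"):
    im=arm.snapshot(n); cv2.imwrite(f"pics/{n}0.png",im)
    m=arm.camera_model(n); print(n,m)
a=cv2.imread("pics/top0.png")
cv2.imwrite("pics/top0b.png",cv2.resize(a,(800,600),interpolation=cv2.INTER_CUBIC))
a=cv2.imread("pics/side0.png")
cv2.imwrite("pics/side0b.png",cv2.resize(a,(800,600),interpolation=cv2.INTER_CUBIC))
E
```

```text
pics
{'time': 0.0, 'q': array([62.42611123, 24.4490199 ,  4.23271126, 92.05317309, -1.95473611,
       63.64300251, -3.84449066]), 'joint_vel': array([-0.08764784, -0.02814731, -0.14874941,  0.05349811, -0.01186268,
        0.04807181, -0.02529504]), 'tau': array([-4.13438438e-04, -9.35819435e+01,  3.66637878e+00, -4.54205668e+01,
       -4.90396167e-02,  2.00595148e-02,  1.57802888e-04]), 'position': array([ 219.66427328, -637.7857151 ,  204.77649707]), 'ee_rot': array([-1.79927185e+02,  5.06420668e-03,  1.90047060e+01]), 'contact_force': array([-0.97041105, -0.14461579, -0.34698513]), 'torque': array([ 0.02827142, -0.00413191,  0.04433401]), 'finger_force': 0.0, 'opening': 94.22432025333184}
top {'mtx': array([[457.25043073,   0.        , 253.66843823],
       [  0.        , 457.25043073, 197.34049136],
       [  0.        ,   0.        ,   1.        ]]), 'k1': -0.14738221978955432, 'camera_from_world': array([[-1.76152349e-02, -9.99595771e-01,  2.23158761e-02,
        -6.98080489e+01],
       [ 9.81786779e-01, -1.30700261e-02,  1.89536001e-01,
        -5.43744451e+02],
       [-1.89167716e-01,  2.52481533e-02,  9.81620144e-01,
        -1.17194391e+03],
       [ 0.00000000e+00,  0.00000000e+00,  0.00000000e+00,
         1.00000000e+00]])}
side {'mtx': array([[425.35866161,   0.        , 260.06460277],
       [  0.        , 425.35866161, 195.13968613],
       [  0.        ,   0.        ,   1.        ]]), 'k1': 0.02369901512693109, 'camera_from_world': array([[ 9.60385199e-01, -2.78164753e-01, -1.68712649e-02,
        -5.35899091e+02],
       [ 1.74932127e-01,  5.54625924e-01,  8.13504047e-01,
        -1.84093300e+02],
       [-2.16930911e-01, -7.84228573e-01,  5.81314480e-01,
        -1.24914483e+03],
       [ 0.00000000e+00,  0.00000000e+00,  0.00000000e+00,
         1.00000000e+00]])}
```

View pics/top0b.png

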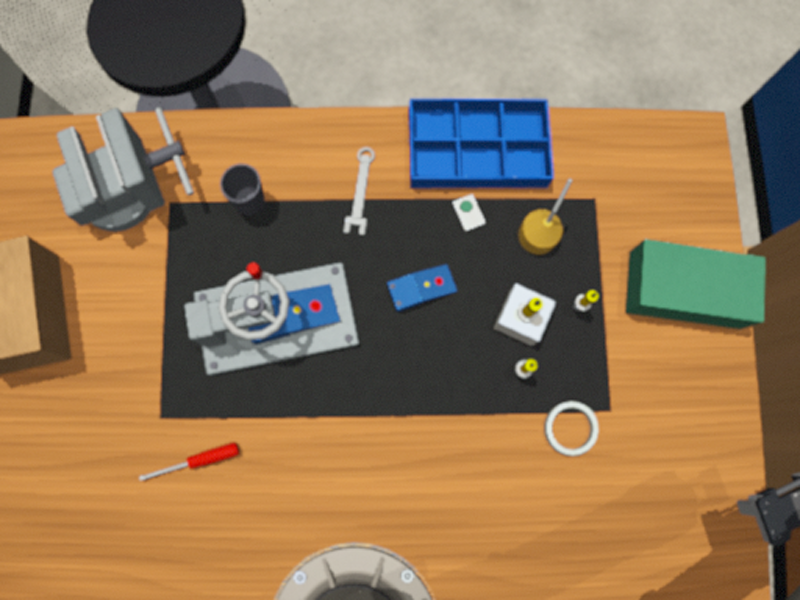

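View pics/side0b.png

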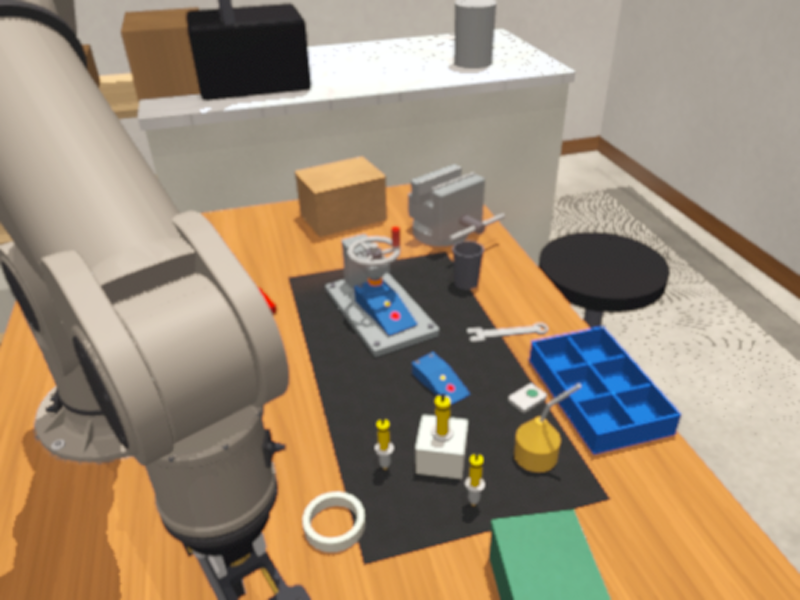

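The top view shows these probe candidates: one in the white holder at (532,306), and two smaller ones in stands at (589,298) and (528,368). The brackets are one in the clamp at (300,310) and a loose smaller one at (422,287). I choose the probe in the holder and the bracket in the clamp, and will check both in a close crop.

```bash
cat > h.py <<'E'
import numpy as np,cv2
from rig import arm
def proj(n,P,m=None):
    m=m or arm.camera_model(n); T=m["camera_from_world"]; P=np.atleast_2d(P)
    c=P@T[:3,:3].T+T[:3,3]; s=np.c_[c[:,0],-c[:,1]]/-c[:,2:3]
    s=s*(1+m["k1"]*(s**2).sum(1,keepdims=True)); K=m["mtx"]
    return s*[K[0,0],K[1,1]]+K[:2,2]
def ray(n,uv,z,m=None):
    m=m or arm.camera_model(n); T=m["camera_from_world"];K=m["mtx"]
    d=(np.array(uv,float)-K[:2,2])/[K[0,0],K[1,1]]; s=d.copy()
    for _ in range(20): s=d/(1+m["k1"]*(s@s))
    r=T[:3,:3].T@np.array([s[0],-s[1],-1]); o=-T[:3,:3].T@T[:3,3]
    return o+r*(z-o[2])/r[2]
E
python3 - <<'E'
from h import *
a=cv2.imread("pics/top0.png");b=cv2.imread("pics/side0.png")
def crop(i,x,y,w,h): return cv2.resize(i[y:y+h,x:x+w],(400,300),interpolation=cv2.INTER_CUBIC)
v=np.vstack([np.hstack([crop(a,110,160,132,99),crop(b,190,140,100,75)]),np.hstack([crop(a,290,160,120,90),crop(b,220,240,100,75)])])
cv2.imwrite("pics/crops.png",v)
E
```

```text
(no output)
```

View pics/crops.png

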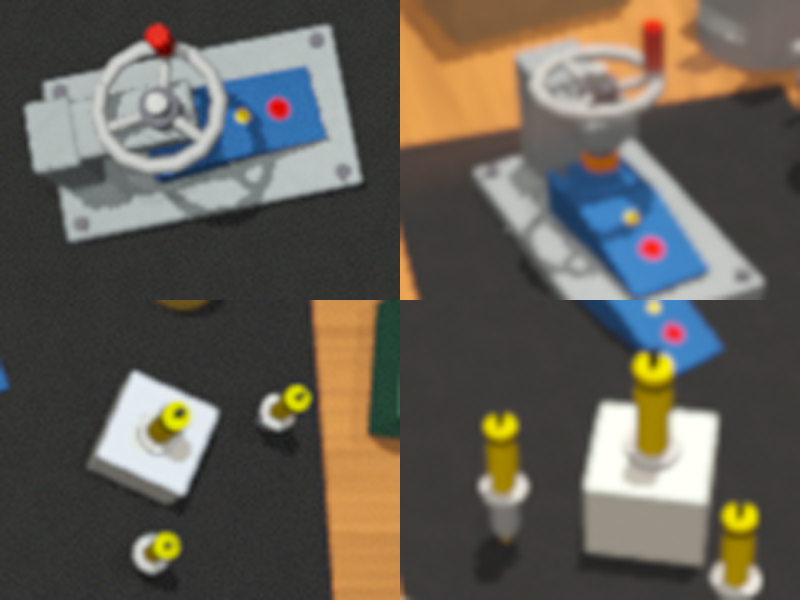

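The crop confirms it. The full-size bracket with its red spot at crop (280,108) is on the clamp, and the tall probe stands in the white holder at crop (170,420). The crank's red grip is at crop (158,40).

```bash
python3 - <<'E'
from h import *
from scipy.optimize import least_squares
M={n:arm.camera_model(n) for n in("top","side")}
def T(p): return lambda x,y,o=(110,160),s=132/400: (o[0]+x*s,o[1]+y*s)
top=lambda x,y:(110+x*.33-.33,160+y*.33-.33); sd=lambda x,y:(190+(x-400)*.25-.4,140+y*.25-.4)
def R(a): c,s=np.cos(a),np.sin(a); return np.array([[c,-s,0],[s,c,0],[0,0,1]])
def fit(obs,x0,nz=0):
    def f(p):
        r=[]
        for n,P,uv in obs: r+=list(proj(n,R(p[2])@np.array(P,float)+[p[0],p[1],0],M[n])[0]-uv)
        return r
    s=least_squares(f,x0,loss='soft_l1'); print(np.round(s.x,2),np.rad2deg(s.x[2]),np.round(s.fun,1)); return s.x
# clamp: -y axis -> image right(-world y); yaw near 0? +x image up
obs=[("top",(75,-120,20),top(328,26)),("top",(-75,-120,20),top(362,183)),("top",(-75,150,20),top(70,241)),("top",(75,150,20),top(45,83)),
("side",(75,-120,20),sd(763,280)),("top",(0,30,157),top(160,106)),("side",(0,30,157),sd(597,80)),("side",(-75,150,20),sd(474,170))]
p=fit(obs,[600,150,.1])
print("axis",R(p[2])@[0,30,0]+[p[0],p[1],0])
hsv={n:cv2.cvtColor(cv2.imread(f"pics/{n}0.png"),cv2.COLOR_BGR2HSV) for n in M}
def blob(n,box,lo,hi):
    x,y,w,h=box; m=cv2.inRange(hsv[n][y:y+h,x:x+w],lo,hi)
    if lo[0]==0: m|=cv2.inRange(hsv[n][y:y+h,x:x+w],(170,lo[1],lo[2]),(180,255,255))
    v,u=np.nonzero(m); return (x+u.mean(),y+v.mean()),len(u),(x+u.min(),x+u.max(),y+v.min(),y+v.max())
def tri(uvs):
    return least_squares(lambda P:np.concatenate([proj(n,P,M[n])[0]-uv for n,uv in uvs.items()]),[600,0,50])
red=((0,130,80),(8,255,255))
a=blob("top",(190,185,25,22),*red);b=blob("side",(245,193,20,18),*red);print(a,b)
s=tri({"top":a[0],"side":b[0]});print("spot",s.x,s.fun)
print([ray("top",a[0],40,M["top"]), ray("side",b[0],40,M["side"])])
a=blob("top",(150,160,24,22),*red);b=blob("side",(245,143,15,18),*red);print(a,b)
s=tri({"top":a[0],"side":b[0]});print("crank",s.x,s.fun)
# holder
ht=lambda x,y:(290+x*.3-.3,160+(y-300)*.3-.3); hs=lambda x,y:(220+(x-400)*.25-.4,240+(y-300)*.25-.4)
obs=[("top",(37.5,37.5,60),ht(133,371)),("top",(37.5,-37.5,60),ht(219,409)),("top",(-37.5,37.5,60),ht(93,460)),
("side",(37.5,37.5,60),hs(600,402)),("side",(37.5,-37.5,60),hs(719,411)),("side",(-37.5,37.5,60),hs(585,483)),("side",(-37.5,-37.5,60),hs(710,500)),("top",(0,0,136),ht(175,419)),("side",(0,0,136),hs(653,371))]
fit(obs,[570,-330,-.4])
for n,uv in(("top",ht(175,419)),("side",hs(653,371))): print(n,ray(n,uv,136,M[n]))
E
```

```text
[537.58 119.38   6.47] 370.7844218492756 [ 1.3 -0.4  0.5  0.1 -0.3  0.6 -0.5 -0.1  0.6  0.4 -0.3  0.1  0.1 -1.
 -0.3 -0.5]
axis [531.97106396 148.84951928   0.        ]
((np.float64(201.5), np.float64(195.5)), 32, (np.int64(199), np.int64(204), np.int64(193), np.int64(198))) ((np.float64(252.25), np.float64(201.625)), 16, (np.int64(250), np.int64(254), np.int64(200), np.int64(203)))
spot [551.36838551  62.76929054  39.16737505] [-0.02813379  0.29554073  0.34698942 -0.09363274]
[array([552.01824144,  62.62101118,  40.        ]), array([549.86933472,  61.51638432,  40.        ])]
((np.float64(162.1012658227848), np.float64(172.13924050632912)), 79, (np.int64(157), np.int64(166), np.int64(167), np.int64(177))) ((np.float64(252.92), np.float64(150.52)), 50, (np.int64(251), np.int64(255), np.int64(145), np.int64(156)))
crank [581.67060333 146.02127581 180.99216628] [-0.05968643  0.5469711   0.7092348  -0.20820581]
[ 5.3073e+02 -3.0376e+02 -2.2000e-01] -12.517240036914833 [ -3.1   2.9  -1.9  -2.9   4.2   3.1  25.5   1.   -0.4  20.3   0.9 -17.6
 -28.1  -0.2   1.7  -0.9  -0.   -1.6]
top [ 528.57296692 -299.33576928  136.        ]
side [ 528.96949798 -309.12105232  136.        ]
```

```bash
cat >> h.py <<'E'
from scipy.spatial.transform import Rotation as Ro
def pose():
    s=arm.sense(); return np.array(s["position"]),Ro.from_euler("xyz",s["ee_rot"],degrees=True)
def delta(P,rpy):
    "remaining tool-frame shift (units of 30 mm) and rotvec deg from current pose"
    p,R=pose(); G=Ro.from_euler("xyz",rpy,degrees=True)
    return (R.inv().apply(np.array(P)-p)/30).round(2),(R.inv()*G).as_rotvec(degrees=True).round(1)
E
python3 - <<'E'
from h import *
M={n:arm.camera_model(n) for n in("top","side")}
w=arm.camera_model("wrist");p,R=pose();T=w["camera_from_world"]
o=-T[:3,:3].T@T[:3,3]; print(w["mtx"],w["k1"]);print("cam in tool",R.inv().apply(o-p),"\nview dir, right, up in tool",(R.as_matrix().T@T[:3,:3].T).round(3))
ht=lambda x,y:(290+x*.3-.3,160+(y-300)*.3-.3); hs=lambda x,y:(220+(x-400)*.25-.4,240+(y-300)*.25-.4)
def Rz(a): c,s=np.cos(a),np.sin(a); return np.array([[c,-s,0],[s,c,0],[0,0,1]])
h=37.5
obs=[("top",(h,h,60),ht(133,371)),("top",(h,-h,60),ht(219,409)),("top",(-h,h,60),ht(93,460)),
("side",(h,h,60),hs(719,411)),("side",(h,-h,60),hs(710,500)),("side",(-h,h,60),hs(600,402)),("side",(-h,-h,60),hs(585,483))]
s=least_squares=__import__("scipy.optimize").optimize.least_squares(lambda p:np.concatenate([proj(n,Rz(p[2])@np.array(P)+[p[0],p[1],0],M[n])[0]-uv for n,P,uv in obs]),[530,-300,-.4],loss="soft_l1")
print(s.x,np.rad2deg(s.x[2]),s.fun.round(1))
for n,c in(("top",(320,160,60,60)),("side",(260,240,70,60))):
    x,y,ww,hh=c;im=cv2.imread(f"pics/{n}0.png")[y:y+hh,x:x+ww];m=cv2.inRange(cv2.cvtColor(im,cv2.COLOR_BGR2HSV),(24,150,180),(34,255,255))
    N,L,st,ce=cv2.connectedComponentsWithStats(m)
    for i in range(1,N):
        if st[i,4]>6: print(n,st[i],ce[i]+[x,y],ray(n,ce[i]+[x,y],136,M[n]))
print(delta([500,-330,400],[180,0,19]))
E
```

```text
[[327.14324636   0.         256.37673008]
 [  0.         327.14324636 198.79534624]
 [  0.           0.           1.        ]] -0.06098871665570902
cam in tool [  65.47431708    0.34606281 -178.92320862] 
view dir, right, up in tool [[ 0.     0.973  0.231]
 [ 1.    -0.     0.   ]
 [ 0.     0.231 -0.973]]
[ 5.32606182e+02 -3.01449220e+02 -4.34765039e-01] -24.91020183498652 [-0.3  0.4 -0.7  0.1  1.3 -1.3 -0.8  0.3 -0.9 -0.4  0.7 -0.2  0.5  0.7]
top [56 26  4  7 21] [377.57142857 188.80952381] [ 544.48290276 -392.01387396  136.        ]
top [19 31  8  8 38] [342.         194.81578947] [ 530.07981575 -298.90604645  136.        ]
side [19 14  9  7 43] [282.6744186  257.09302326] [ 528.84622744 -308.14305223  136.        ]
side [41 51  8  7 37] [304.43243243 294.13513514] [ 537.43712404 -433.66481252  136.        ]
(array([12.18, -6.67, -6.5 ]), array([-0.1,  0. ,  0. ]))
```

>>> move_arm:
  rows: [0, 0, 0, 1, -0.55, -0.43, -1, 0, 0, 0, 1, -0.55, -0.43, -1, 0, 0, 0, 1, -0.55, -0.43, -1, 0, 0, 0, 1, -0.55, -0.43, -1, 0, 0, 0, 1, -0.55, -0.43, -1, 0, 0, 0, 1, -0.55, -0.43, -1, 0, 0, 0, 1, -0.55, -0.43, -1, 0, 0, 0, 1, -0.55, -0.43, -1, 0, 0, 0, 1, -0.55, -0.43, -1, 0, 0, 0, 1, -0.55, -0.43, -1, 0, 0, 0, 1, -0.55, -0.43, -1, 0, 0, 0, 1, -0.55, -0.43, -1]

```text
time: 1.3
position: [496.3, -332.5, 360.6]
ee_rot: [-180.0, 0.0, 19.0]
contact_force: [0.2, -1.3, -0.5]
opening: 94.2
finger_force: 0.0
```

```bash
cat >> h.py <<'E'
M={n:arm.camera_model(n) for n in("top","side")}
def orange(im,box=(228,168,26,24)):
    x,y,w,h=box; c=im[y:y+h,x:x+w].astype(float); wt=np.clip(c[...,2]-c[...,0]-40,0,None)*(c[...,1]>c[...,0])
    v,u=np.mgrid[y:y+h,x:x+w]; return (wt*u).sum()/wt.sum(),(wt*v).sum()/wt.sum(),wt.sum()
E
python3 - <<'E'
from h import *
im=arm.snapshot("side"); cv2.imwrite("pics/side1.png",im)
w=arm.snapshot("wrist"); cv2.imwrite("pics/w1.png",w); m=arm.camera_model("wrist"); np.save("w1.npy",m,allow_pickle=True)
hs=cv2.cvtColor(w,cv2.COLOR_BGR2HSV); k=cv2.inRange(hs,(22,150,80),(34,255,255))
N,L,st,ce=cv2.connectedComponentsWithStats(k)
for i in range(1,N):
    if st[i,4]>30: print("wrist yellow",st[i],ce[i],ray("wrist",ce[i],136,m))
print(orange(im)); print(im[170:194,240:241].reshape(-1,3))
for z in (60,66,70,74,80,90):print(z,proj("side",[[532,149,z],[532+4,149-15.5,z]],M["side"]).round(1).tolist())
big=cv2.resize(im[150:210,215:295],(800,600),interpolation=cv2.INTER_CUBIC)
big2=np.hstack([cv2.resize(big,(400,300)),cv2.resize(w,(400,300))]); cv2.imwrite("pics/c2.png",np.vstack([big2]))
E
```

```text
(np.float64(239.6495238095238), np.float64(180.08380952380952), np.float64(2100.0))
[[128 132 135]
 [128 132 132]
 [109 112 112]
 [ 98 100 100]
 [ 96  98  97]
 [ 95  96  96]
 [ 93  94  93]
 [ 87  88  88]
 [ 75  79  93]
 [ 52  77 129]
 [ 15  83 157]
 [ 14  82 158]
 [ 62  80 138]
 [ 98  77  92]
 [116  76  50]
 [121  77  39]
 [127  80  40]
 [133  85  43]
 [131  84  42]
 [136  87  42]
 [168 110  53]
 [195 132  63]
 [203 138  66]
 [204 139  66]]
60 [[240.2, 183.3], [242.5, 185.5]]
66 [[240.2, 181.8], [242.4, 184.0]]
70 [[240.1, 180.8], [242.4, 183.0]]
74 [[240.1, 179.8], [242.3, 182.1]]
80 [[240.0, 178.3], [242.3, 180.6]]
90 [[239.8, 175.8], [242.1, 178.1]]
```

View pics/c2.png

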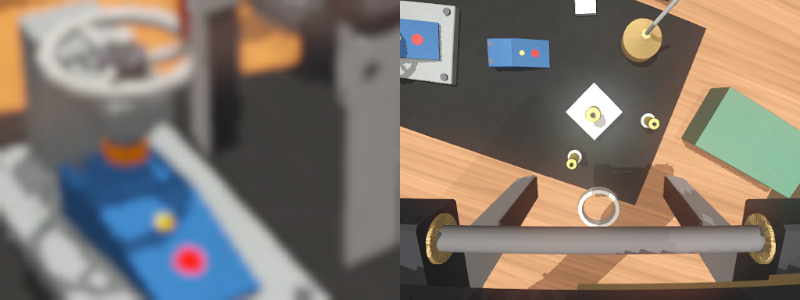

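The wrist view shows the holder and its probe at crop (593,115), with the two small probes beside it. The side crop shows the orange pad about 10 mm above the bracket top. Next I go over the crank.

>>> move_arm:
  rows: [0, 0, 0, 0.56, -1, 0.2, -1, 0, 0, 0, 0.56, -1, 0.2, -1, 0, 0, 0, 0.56, -1, 0.2, -1, 0, 0, 0, 0.56, -1, 0.2, -1, 0, 0, 0, 0.56, -1, 0, -1, 0, 0, 0, 0.56, -1, 0, -1, 0, 0, 0, 0.56, -1, 0, -1, 0, 0, 0, 0.56, -1, 0, -1, 0, 0, 0, 0.56, -1, 0, -1, 0, 0, 0, 0.56, -1, 0, -1, 0, 0, 0, 0.56, -1, 0, -1, 0, 0, 0, 0.56, -1, 0, -1]

```text
time: 2.6
position: [569.0, 73.0, 335.9]
ee_rot: [180.0, 0.0, 19.0]
contact_force: [0.1, 0.5, 0.1]
opening: 93.8
finger_force: 0.0
```

>>> move_arm:
  rows: [0, 0, 0, 0.5, -1, 0, 0, 0, 0, 0, 0.5, -1, 0, 0, 0, 0, -8.2, 0, 0, 0, 0, 0, 0, -8.2, 0, 0, 0, 0, 0, 0, -8.2, 0, 0, 0, 0, 0, 0, -8.2, 0, 0, 0, 0.15, 0, 0, -8.2, 0, 0, 0, 0.15, 0, 0, -8.2, 0, 0, 0, 0.15, 0, 0, -8.2, 0, 0, 0, 0.15, 0, 0, -8.2, 0, 0, 0, 0.15, 0, 0, -8.2, 0, 0, 0, 0.15, 0, 0, -8.2, 0, 0, 0, 0.15]

```text
time: 3.8
position: [577.8, 138.1, 335.8]
ee_rot: [-180.0, 0.0, 101.3]
contact_force: [0.5, 0.5, -0.1]
opening: 40.0
finger_force: 0.0
```

```bash
python3 - <<'E'
from h import *
p,R=pose();print(p,arm.sense()["q"].round(0),arm.sense()["opening"])
w=arm.snapshot("wrist"); cv2.imwrite("pics/w2.png",w); m=arm.camera_model("wrist"); np.save("w2.npy",m,allow_pickle=True)
for n,P in(("crank202",[580,146,202]),("hub157",[532,149,157]),("spot",[551.4,62.8,40])): print(n,proj("wrist",P,m))
hs=cv2.cvtColor(w,cv2.COLOR_BGR2HSV); k=cv2.inRange(hs,(0,150,70),(8,255,255))|cv2.inRange(hs,(172,150,70),(180,255,255))
N,L,st,ce=cv2.connectedComponentsWithStats(k)
for i in range(1,N):
    if st[i,4]>30: print(st[i],ce[i],ray("wrist",ce[i],202,m),ray("wrist",ce[i],40,m))
cv2.imwrite("pics/w2b.png",cv2.resize(w,(800,600),interpolation=cv2.INTER_CUBIC))
E
```

```text
[577.83502308 138.10120713 335.83474609] [ 10.  15. -36.  91.   9.  77. -16.] 40.02637102417408
crank202 [[261.42085824 183.50770015]]
hub157 [[218.70102691 164.46223763]]
spot [[229.86964206 212.9805385 ]]
[  70   28   27   66 1124] [82.89857651 60.9297153 ] [395.55388319 224.50305425 202.        ] [308.46870141 235.9316803   40.        ]
[224 213  11   7  42] [228.97619048 216.16666667] [555.32701604 107.03571618 202.        ] [551.01502356  57.60838957  40.        ]
```

View pics/w2b.png

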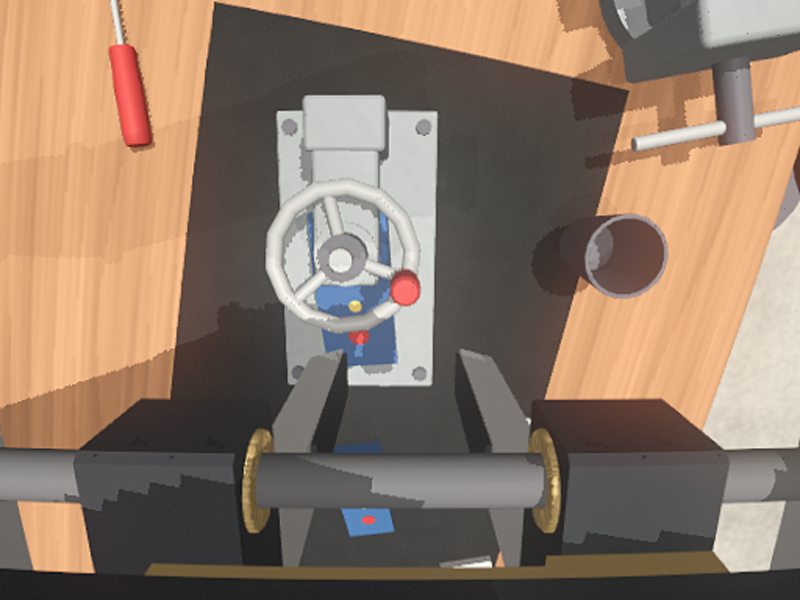

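>>> move_arm:
  rows: [0, 0, 0, 0.13, 0.03, 0.9, 0.15, 0, 0, 0, 0.13, 0.03, 0.9, 0.15, 0, 0, 0, 0, 0, 0.9, 0.15, 0, 0, 0, 0, 0, 0.9, 0.15, 0, 0, 0, 0, 0, 0.9, 0.15, 0, 0, 0, 0, 0, 0.9, 0.15, 0, 0, 0, 0, 0, 0.1, 0.15, 0, 0, 0, 0, 0, 0, 1, 0, 0, 0, 0, 0, 0, 1, 0, 0, 0, 0, 0, 0, 1, 0, 0, 0, 0, 0, 0, 1, 0, 0, 0, 0, 0, 0, 1]

```text
time: 5.05
position: [578.7, 147.0, 172.7]
ee_rot: [179.9, 0.0, 101.0]
contact_force: [-2.4, 0.5, 6.6]
opening: 19.7
finger_force: 30.0
```

```bash
python3 - <<'E'
from h import *
s=arm.sense();print(s["position"],s["ee_rot"],s["contact_force"],s["opening"],s["finger_force"])
im=arm.snapshot("side"); cv2.imwrite("pics/s_0.png",im); print(orange(im))
w=arm.snapshot("wrist"); cv2.imwrite("pics/w3.png",w)
# circle: clockwise from current crank position about the axis, 20 deg per row, in tool units
p,R=pose(); c=np.array([532.5,149.5]); r=p[:2]-c; a0=np.degrees(np.arctan2(r[1],r[0])); print("r",np.hypot(*r),"ang",a0)
a=np.radians(-4-20*np.arange(19)); P=c+47*np.c_[np.cos(a),np.sin(a)]; d=np.diff(np.c_[P,0*a],axis=0)
print((R.inv().apply(d)/30)[:,:2].round(2).tolist())
E
```

```text
[578.67442051 147.03667683 172.70062346] [1.79903171e+02 6.59519170e-03 1.00990078e+02] [-2.43145282  0.46612579  6.5581909 ] 19.68445646896757 30.003675031475723
(np.float64(239.69209039548022), np.float64(180.07297551789077), np.float64(2124.0))
r 46.2023567198872 ang -3.07553592513949
[[-0.49, -0.23], [-0.38, -0.38], [-0.23, -0.49], [-0.05, -0.54], [0.14, -0.53], [0.31, -0.45], [0.45, -0.31], [0.53, -0.14], [0.54, 0.05], [0.49, 0.23], [0.38, 0.38], [0.23, 0.49], [0.05, 0.54], [-0.14, 0.53], [-0.31, 0.45], [-0.45, 0.31], [-0.53, 0.14], [-0.54, -0.05]]
```

>>> move_arm:
  rows: [0, 0, 0, -0.49, -0.23, 0, 1, 0, 0, 0, -0.38, -0.38, 0, 1, 0, 0, 0, -0.23, -0.49, 0, 1, 0, 0, 0, -0.05, -0.54, 0, 1, 0, 0, 0, 0, 0, 0, 1]

```text
time: 5.65
position: [535.4, 105.7, 172.7]
ee_rot: [179.9, -0.1, 101.1]
contact_force: [-2.8, 13.4, -0.6]
opening: 19.1
finger_force: 30.0
```

```bash
cat > st.py <<'E'
from h import *
import sys
s=arm.sense();im=arm.snapshot("side");cv2.imwrite(f"pics/s_{sys.argv[1]}.png",im)
r=s["position"][:2]-[532.5,149.5]
print(s["position"].round(1),s["contact_force"].round(1),"open",s["opening"].round(1),"r",np.hypot(*r).round(1),"ang",np.degrees(np.arctan2(r[1],r[0])).round(1),"orange",np.round(orange(im),2),s["time"])
E
python3 st.py 1
```

```text
Traceback (most recent call last):
  File "st.py", line 5, in <module>
    print(s["position"].round(1),s["contact_force"].round(1),"open",s["opening"].round(1),"r",np.hypot(*r).round(1),"ang",np.degrees(np.arctan2(r[1],r[0])).round(1),"orange",np.round(orange(im),2),s["time"])
                                                                    ^^^^^^^^^^^^^^^^^^
AttributeError: 'float' object has no attribute 'round'
```

```bash
sed -i 's/s\["opening"\].round(1)/round(s["opening"],1)/; s/532.5,149.5/532,152.5/' st.py; python3 st.py 1; cat > circ.py <<'E'
from h import *
import sys
cx,cy,x,y,a0,n,st=map(float,sys.argv[1:])
p,R=pose(); a=np.radians(a0-st*np.arange(1,n+1)); P=np.vstack([[x,y],np.c_[cx+47*np.cos(a),cy+47*np.sin(a)]])
print((R.inv().apply(np.c_[np.diff(P,axis=0),0*a])/30)[:,:2].round(2).tolist(),P[-1])
E
python3 circ.py 532 152.5 536.7 103.7 -86 18 20
```

```text
[536.  105.8 172.7] [-3.6 11.3  2.6] open 19.2 r 46.9 ang -85.1 orange [ 239.49  180.48 2341.  ] 5.7
[[0.23, -0.55], [0.33, -0.43], [0.46, -0.3], [0.53, -0.12], [0.54, 0.07], [0.48, 0.25], [0.37, 0.4], [0.21, 0.5], [0.03, 0.54], [-0.16, 0.52], [-0.33, 0.43], [-0.46, 0.3], [-0.53, 0.12], [-0.54, -0.07], [-0.48, -0.25], [-0.37, -0.4], [-0.21, -0.5], [-0.03, -0.54]] [535.27855427 105.61448964]
```

>>> move_arm:
  rows: [0, 0, 0, 0.23, -0.55, 0, 1, 0, 0, 0, 0.33, -0.43, 0, 1, 0, 0, 0, 0.46, -0.3, 0, 1, 0, 0, 0, 0.53, -0.12, 0, 1, 0, 0, 0, 0, 0, 0, 1]

```text
time: 6.25
position: [486.2, 142.8, 172.6]
ee_rot: [179.9, -0.0, 101.1]
contact_force: [-5.7, 0.3, 14.2]
opening: 19.1
finger_force: 30.0
```

```bash
python3 st.py 2
```

```text
[486.2 142.8 172.6] [-5.7  0.3 14.2] open 19.1 r 46.8 ang -168.1 orange [ 239.8   181.05 2134.  ] 6.25
```

>>> move_arm:
  rows: [0, 0, 0, 0.54, 0.07, 0, 1, 0, 0, 0, 0.48, 0.25, 0, 1, 0, 0, 0, 0.37, 0.4, 0, 1, 0, 0, 0, 0.21, 0.5, 0, 1, 0, 0, 0, 0, 0, 0, 1]

```text
time: 6.8
position: [515.4, 196.8, 172.6]
ee_rot: [179.8, -0.1, 101.0]
contact_force: [0.3, 4.4, 11.8]
opening: 19.2
finger_force: 30.0
```

```bash
python3 st.py 3
```

```text
[515.4 196.8 172.6] [ 0.3  4.4 11.8] open 19.2 r 47.4 ang 110.6 orange [ 239.7   181.59 2241.  ] 6.8
```

>>> move_arm:
  rows: [0, 0, 0, 0.03, 0.54, 0, 1, 0, 0, 0, -0.16, 0.52, 0, 1, 0, 0, 0, 0, 0, 0, 1]

```text
time: 7.15
position: [548.2, 197.0, 172.6]
ee_rot: [179.8, -0.0, 100.9]
contact_force: [2.4, 1.4, 10.9]
opening: 19.3
finger_force: 30.0
```

```bash
python3 st.py 4
```

```text
[548.2 197.  172.6] [ 2.4  1.4 10.9] open 19.3 r 47.4 ang 70.0 orange [ 239.88  181.88 2232.  ] 7.15
```

>>> move_arm:
  rows: [0, 0, 0, -0.33, 0.43, 0, 1, 0, 0, 0, -0.46, 0.3, 0, 1, 0, 0, 0, 0, 0, 0, 1]

```text
time: 7.5
position: [573.2, 175.6, 172.6]
ee_rot: [179.9, 0.1, 100.8]
contact_force: [-2.4, -2.2, 13.4]
opening: 19.3
finger_force: 30.0
```

```bash
python3 st.py 5
```

```text
[573.2 175.6 172.6] [-2.4 -2.2 13.4] open 19.3 r 47.3 ang 29.3 orange [ 239.93  182.2  2069.  ] 7.5
```

>>> move_arm:
  rows: [0, 0, 0, -0.53, 0.12, 0, 1, 0, 0, 0, -0.54, -0.07, 0, 1, 0, 0, 0, 0, 0, 0, 1]

```text
time: 7.85
position: [578.5, 145.0, 172.6]
ee_rot: [-179.9, 0.0, 100.9]
contact_force: [-8.6, 0.6, 15.1]
opening: 19.1
finger_force: 30.0
```

```bash
python3 st.py 6
```

```text
[578.5 145.  172.6] [-8.6  0.6 15.1] open 19.1 r 47.1 ang -9.1 orange [ 239.72  182.47 2290.  ] 7.85
```

>>> move_arm:
  rows: [0, 0, 0, -0.48, -0.25, 0, 1, 0, 0, 0, 0, 0, 0, 1]

```text
time: 8.1
position: [573.6, 130.7, 172.6]
ee_rot: [-180.0, -0.0, 100.9]
contact_force: [-8.9, 2.3, 11.2]
opening: 19.1
finger_force: 30.0
```

```bash
python3 st.py 7
```

```text
[573.6 130.7 172.6] [-8.9  2.3 11.2] open 19.1 r 47.0 ang -27.7 orange [ 239.72  182.62 2171.  ] 8.1
```

>>> move_arm:
  rows: [0, 0, 0, -0.37, -0.4, 0, 1, 0, 0, 0, 0, 0, 0, 1]

```text
time: 8.35
position: [563.9, 118.2, 172.6]
ee_rot: [180.0, -0.0, 101.0]
contact_force: [-6.4, 5.3, 11.0]
opening: 19.5
finger_force: 30.0
```

```bash
python3 st.py 8
```

```text
[563.9 118.2 172.6] [-6.4  5.3 11. ] open 19.5 r 46.9 ang -47.1 orange [ 239.77  182.72 2094.  ] 8.35
```

>>> move_arm:
  rows: [0, 0, 0, -0.21, -0.5, 0, 1, 0, 0, 0, 0, 0, 0, 1]

```text
time: 8.6
position: [550.5, 109.5, 172.6]
ee_rot: [179.9, -0.0, 101.0]
contact_force: [-4.7, 6.1, 7.4]
opening: 19.4
finger_force: 30.0
```

```bash
python3 st.py 9
```

```text
[550.5 109.5 172.6] [-4.7  6.1  7.4] open 19.4 r 46.8 ang -66.7 orange [ 239.87  182.89 2184.  ] 8.6
```

>>> move_arm:
  rows: [0, 0, 0, -0.03, -0.54, 0, 1, 0, 0, 0, 0, 0, 0, 1]

```text
time: 8.85
position: [535.0, 105.8, 172.7]
ee_rot: [179.9, -0.0, 101.0]
contact_force: [-2.4, 6.4, 7.0]
opening: 19.5
finger_force: 30.0
```

```bash
python3 st.py 10;python3 circ.py 532 152.5 535.3 105.6 -86 12 20
```

```text
[535.  105.8 172.7] [-2.4  6.4  7. ] open 19.5 r 46.8 ang -86.3 orange [ 240.    182.96 2268.  ] 8.85
[[0.16, -0.52], [0.33, -0.43], [0.46, -0.3], [0.53, -0.12], [0.54, 0.07], [0.48, 0.25], [0.37, 0.4], [0.21, 0.5], [0.03, 0.54], [-0.16, 0.52], [-0.33, 0.43], [-0.46, 0.3]] [570.96476591 178.78206646]
```

>>> move_arm:
  rows: [0, 0, 0, 0.16, -0.52, 0, 1, 0, 0, 0, 0, 0, 0, 1]

```text
time: 9.1
position: [519.0, 107.6, 172.7]
ee_rot: [179.9, -0.0, 101.0]
contact_force: [-0.1, 4.9, 7.0]
opening: 19.4
finger_force: 30.0
```

```bash
python3 st.py 11
```

```text
[519.  107.6 172.7] [-0.1  4.9  7. ] open 19.4 r 46.7 ang -106.2 orange [ 239.96  183.12 2157.  ] 9.1
```

>>> move_arm:
  rows: [0, 0, 0, 0.33, -0.43, 0, 1, 0, 0, 0, 0, 0, 0, 1]

```text
time: 9.35
position: [504.4, 114.8, 172.6]
ee_rot: [179.9, 0.0, 101.0]
contact_force: [-0.9, 1.0, 9.3]
opening: 19.2
finger_force: 30.0
```

```bash
python3 st.py 12
```

```text
[504.4 114.8 172.6] [-0.9  1.   9.3] open 19.2 r 46.7 ang -126.2 orange [ 239.88  183.34 1958.  ] 9.35
```

>>> move_arm:
  rows: [0, 0, 0, 0.46, -0.3, 0, 1, 0, 0, 0, 0, 0, 0, 1]

```text
time: 9.6
position: [493.0, 126.8, 172.6]
ee_rot: [179.9, 0.0, 101.0]
contact_force: [-3.3, 0.3, 12.9]
opening: 19.1
finger_force: 30.0
```

```bash
python3 st.py 13
```

```text
[493.  126.8 172.6] [-3.3  0.3 12.9] open 19.1 r 46.7 ang -146.6 orange [ 239.95  183.35 1939.  ] 9.6
```

>>> move_arm:
  rows: [0, 0, 0, 0.53, -0.12, 0, 1, 0, 0, 0, 0, 0, 0, 1]

```text
time: 9.85
position: [486.4, 142.0, 172.5]
ee_rot: [179.9, 0.0, 101.0]
contact_force: [-5.8, -0.5, 16.6]
opening: 19.0
finger_force: 30.0
```

```bash
python3 st.py 14
```

```text
[486.4 142.  172.5] [-5.8 -0.5 16.6] open 19.0 r 46.8 ang -167.0 orange [ 239.96  183.35 1926.  ] 9.85
```

>>> move_arm:
  rows: [0, 0, 0, 0.54, 0.07, 0, 1, 0, 0, 0, 0, 0, 0, 1]

```text
time: 10.1
position: [485.5, 158.7, 172.5]
ee_rot: [179.9, -0.0, 101.1]
contact_force: [-7.7, 2.5, 17.7]
opening: 19.3
finger_force: 30.0
```

```bash
python3 st.py 15
```

```text
[485.5 158.7 172.5] [-7.7  2.5 17.7] open 19.3 r 46.9 ang 172.4 orange [ 239.95  183.36 1931.  ] 10.1
```

>>> move_arm:
  rows: [0, 0, 0, 0.48, 0.25, 0, 1, 0, 0, 0, 0.37, 0.4, 0, 1, 0, 0, 0, 0.15, 0.34, 0, 1, 0, 0, 0, 0, 0, 0, 1, 0, 0, 0, 0, 0, 0, 1]

```text
time: 10.65
position: [509.8, 194.2, 172.7]
ee_rot: [179.9, -0.1, 101.0]
contact_force: [-3.5, 8.2, 9.6]
opening: 19.4
finger_force: 30.0
```

```bash
python3 st.py 16
```

```text
[509.8 194.2 172.7] [-3.5  8.2  9.6] open 19.4 r 47.2 ang 118.1 orange [ 240.05  183.34 1973.  ] 10.65
```

>>> move_arm:
  rows: [0, 0, 0, 0, 0, 0, 0.15, 0, 0, 0, 0, 0, 0, 0.15, 0, 0, 0, 0, 0, 0, 0.15, 0, 0, 0, 0, 0, -0.8, 0.15, 0, 0, 0, 0, 0, -1, 0.15, 0, 0, 0, 0, 0, -1, 0.15, 0, 0, 0, -0.9, 0.3, -0.8, 0.15, 0, 0, 0, -0.9, 0.3, -0.6, 0, 0, 0, 0, -0.9, 0.3, 0, 0, 0, 0, 0, -0.9, 0.2, 0, 0, 0, 0, 0, -0.9, 0.2, 0, 0, 0, 0, 0, -0.9, 0.1, 0, 0]

```text
time: 11.9
position: [581.3, 40.0, 297.2]
ee_rot: [-180.0, 0.0, 101.0]
contact_force: [-0.0, 0.5, -1.1]
opening: 47.2
finger_force: 0.0
```

>>> move_arm:
  rows: [0, 0, 0, -0.8, 0, 0, 0, 0, 0, 0, 0, 0, 0, 0]

```text
time: 12.1
position: [585.9, 13.8, 296.8]
ee_rot: [-179.9, 0.1, 100.7]
contact_force: [-1.3, -0.9, 0.5]
opening: 46.9
finger_force: 0.0
```

```bash
python3 - <<'E'
from h import *
p,R=pose();print(p,arm.sense()["q"].round(0),arm.sense()["opening"])
m=arm.camera_model("wrist");w=arm.snapshot("wrist"); cv2.imwrite("pics/w4.png",w);np.save("w4.npy",m,allow_pickle=True)
print(proj("wrist",[[551,60,40],[532,152.5,60]],m))
hs=cv2.cvtColor(w,cv2.COLOR_BGR2HSV); k=cv2.inRange(hs,(0,130,70),(8,255,255))|cv2.inRange(hs,(172,130,70),(180,255,255))
N,L,st,ce=cv2.connectedComponentsWithStats(k)
for i in range(1,N):
    if st[i,4]>20: print(st[i],ce[i],ray("wrist",ce[i],40,m))
cv2.imwrite("pics/w4b.png",cv2.resize(w[90:330,100:420],(800,600),interpolation=cv2.INTER_CUBIC))
E
```

```text
[585.92217098  13.8322461  296.77616341] [ 20.  15. -34.  96.   9.  72.  -5.] 46.9247429195946
[[237.82482623 132.53064155]
 [234.82058844  53.15787911]]
[230 126  15  14 157] [237.36942675 132.06369427] [550.30850314  60.48278273  40.        ]
[240 276   9   7  49] [244.12244898 278.89795918] [ 596.30218593 -144.40027263   40.        ]
```

View pics/w4b.png

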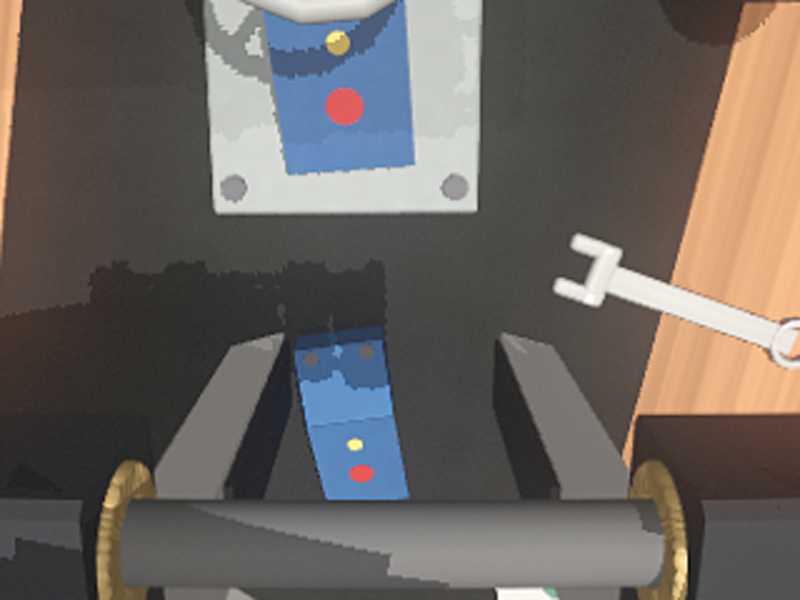

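```bash
python3 - <<'E'
from h import *
m=np.load("w4.npy",allow_pickle=True).item()
g=lambda u,v,z:ray("wrist",(100+u*.4-.3,90+v*.4-.3),z,m)
A,B=g(287,174,27),g(414,163,27);d=B-A;print(A,B,np.hypot(*d[:2]),np.degrees(np.arctan2(d[1],d[0])))
C,D=g(215,213,20),g(477,212,20);d=D-C;print(np.hypot(*d[:2]),np.degrees(np.arctan2(d[1],d[0])))
y=g(337,42,48);r=g(345,106,40);print(y,r,np.degrees(np.arctan2(*(r-y)[:2])))
L=g(264,15,53.),g(407,15,53.);print(L)
# probe from w1
im=cv2.imread("pics/w1.png");m1=np.load("w1.npy",allow_pickle=True).item()
x0,y0=215,115;c=cv2.cvtColor(im[y0:y0+65,x0:x0+70],cv2.COLOR_BGR2HSV);k=cv2.inRange(c,(20,90,80),(38,255,255))
N,Lb,st,ce=cv2.connectedComponentsWithStats(k)
for i in range(1,N):
    if st[i,4]>10: print(st[i],ce[i]+[x0,y0],ray("wrist",ce[i]+[x0,y0],136,m1))
print(proj("wrist",[[531,-301,136],[531,-301,66]],m1))
E
```

```text
[525.15826188  17.91134105  27.        ] [592.52358232  36.78221259  27.        ] 69.95853192699093 15.649014621232263
147.83869032787175 10.950065890411942
[541.57480441  91.5590122   48.        ] [550.74216771  60.51678372  40.        ] 163.54712230279367
(array([503.90034931,  97.64994096,  53.        ]), array([573.87322968, 110.72340605,  53.        ]))
[25 22 16  8 23] [248.7826087  139.13043478] [ 538.65048845 -306.13314943  136.        ]
[25 31 16 10 56] [248.69642857 151.85714286] [ 523.98442643 -311.10241436  136.        ]
[[242.77646092 143.68768877]
 [244.77122618 140.56844747]]
```

>>> move_arm:
  rows: [0, 0, 0, -0.91, -0.34, 0, 0, 0, 0, 0, -0.91, -0.34, 0, 0, 0, 0, 0, -0.91, -0.34, 0, 0, 0, 0, 0, -0.91, -0.34, 0, 0, 0, 0, 0, -0.91, -0.34, 0, 0, 0, 0, 0, -0.91, -0.34, 0, 0, 0, 0, 0, -0.91, -0.34, 0, 0, 0, 0, 0, -0.91, -0.34, 0, 0, 0, 0, 0, -0.91, -0.34, 0, 0, 0, 0, 0, -0.91, -0.34, 0, 0, 0, 0, 0, -0.91, -0.34, 0, 0, 0, 0, 0, 0, 0, 0, 0]

```text
time: 13.35
position: [531.5, -301.5, 296.8]
ee_rot: [-179.9, 0.0, 100.8]
contact_force: [-0.6, 0.1, -1.3]
opening: 47.1
finger_force: 0.0
```

```bash
python3 - <<'E'
from h import *
p,R=pose();print(p,arm.sense()["ee_rot"],arm.sense()["q"].round(0),arm.sense()["opening"])
m=arm.camera_model("wrist");w=arm.snapshot("wrist"); cv2.imwrite("pics/w5.png",w);np.save("w5.npy",m,allow_pickle=True)
print(proj("wrist",[[530,-302,136],[530,-302,148],[530,-302,66]],m))
c=w[60:300,100:420].copy();cv2.imwrite("pics/w5b.png",cv2.resize(c,(800,600),interpolation=cv2.INTER_CUBIC))
E
```

```text
[ 531.50542985 -301.45283186  296.84132353] [-1.79940236e+02  2.22937905e-02  1.00775290e+02] [ 43.  16. -24.  93.   7.  72.  28.] 47.07123560922025
[[256.02404173 185.71532285]
 [255.98925407 187.96099805]
 [256.1878398  175.14431172]]
```

View pics/w5b.png

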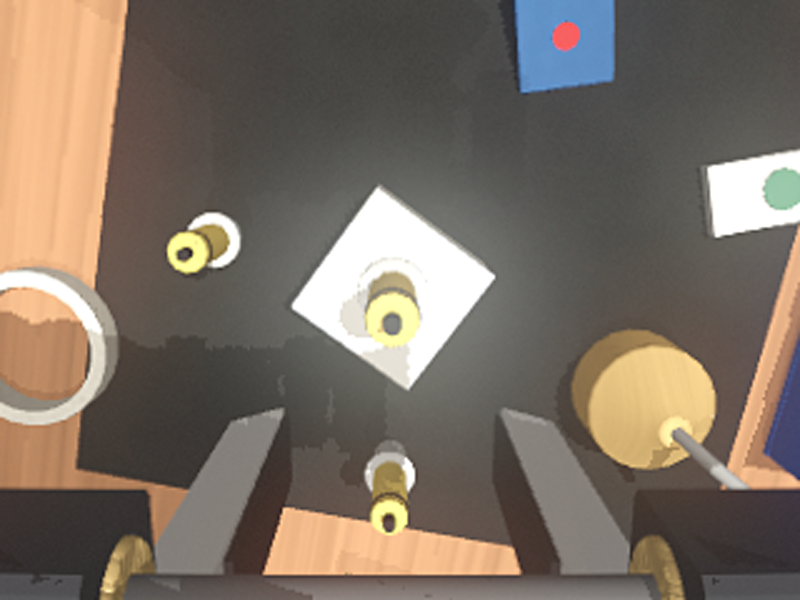

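The yellow handle's top is at crop (391,319) and the collar at (391,288), in the white holder. That puts the probe at about (530.2,-302.8), within 2 mm of the earlier estimate.

>>> move_arm:
  rows: [0, 0, 0, -0.04, -0.05, 0.9, 0, 0, 0, 0, 0, 0, 0.9, 0, 0, 0, 0, 0, 0, 0.9, 0, 0, 0, 0, 0, 0, 0.9, 0, 0, 0, 0, 0, 0, 0.9, 0, 0, 0, 0, 0, 0, 0.9, 0, 0, 0, 0, 0, 0, 0.9, 0, 0, 0, 0, 0, 0, 0.9, 0, 0, 0, 0, 0, 0, 0, 1, 0, 0, 0, 0, 0, 0, 1, 0, 0, 0, 0, 0, 0, 1, 0, 0, 0, 0, 0, 0, 1]

```text
time: 14.6
position: [532.4, -299.6, 82.9]
ee_rot: [179.9, 0.1, 101.0]
contact_force: [-0.8, 2.5, 5.6]
opening: 23.6
finger_force: 30.0
```

```bash
python3 - <<'E'
from h import *
s=arm.sense();print(s["position"],s["ee_rot"],s["contact_force"],s["torque"],s["opening"],s["finger_force"])
E
```

```text
[ 532.41446508 -299.59161113   82.93817293] [1.79894877e+02 6.90495503e-02 1.01016493e+02] [-0.82366076  2.48342211  5.58848517] [ 0.43903225  0.0237969  -0.00119085] 23.554642181368745 29.999174773693085
```

>>> move_arm:
  rows: [0, 0, 0, 0, 0, -0.5, 1, 0, 0, 0, 0, 0, -0.9, 1, 0, 0, 0, 0, 0, -0.9, 1, 0, 0, 0, 0, 0, -0.9, 1, 0, 0, 0, 0, 0, -0.9, 1, 0, 0, 0, 0, 0, -0.9, 1, 0, 0, 0, 0, 0, -0.9, 1, 0, 0, 0, 0, 0, -0.9, 1, 0, 0, 0, 0, 0, 0, 1, 0, 0, 0, 0, 0, 0, 1]

```text
time: 15.6
position: [531.4, -299.6, 286.5]
ee_rot: [179.9, 0.1, 101.0]
contact_force: [-0.2, 0.1, -2.3]
opening: 23.3
finger_force: 30.0
```

```bash
python3 - <<'E'
from h import *
p,R=pose();s=arm.sense();print(p,s["ee_rot"],s["contact_force"],s["opening"])
m=arm.camera_model("wrist");w=arm.snapshot("wrist"); cv2.imwrite("pics/w6.png",w);np.save("w6.npy",m,allow_pickle=True)
for z in(83,69,17,-53,-65): print(z,proj("wrist",p+R.apply([0,0,z]),m).round(1))
cv2.imwrite("pics/w6b.png",cv2.resize(w[90:330,100:420],(800,600),interpolation=cv2.INTER_CUBIC))
E
```

```text
[ 531.44225238 -299.58714432  286.50153781] [1.79932302e+02 6.53586969e-02 1.01005018e+02] [-0.24314159  0.07883154 -2.28376999] 23.341761961006323
83 [[257.6 203.5]]
69 [[257.6 207.8]]
17 [[257.9 229. ]]
-53 [[258.4 281.9]]
-65 [[258.6 296.6]]
```

View pics/w6b.png

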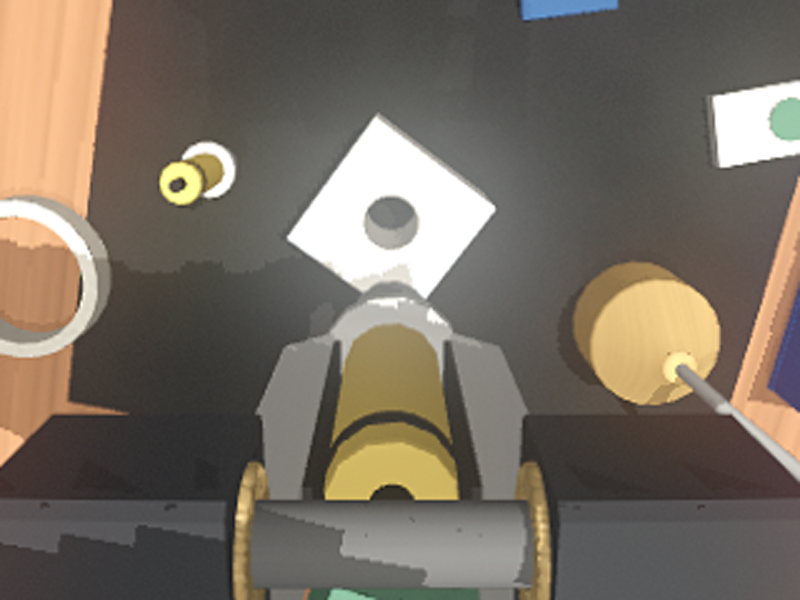

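The probe is held upright and the holder hole at crop (391,222) is empty. I'll measure how far off centre the probe sits, using the collar rim at row 297 and the nose at row 283, then plan the approach.

```bash
cat > plan.py <<'E'
from h import *
yaw=15.5; bz=Ro.from_euler("z",yaw,degrees=True)
n=bz.apply([0,-np.sin(np.radians(20)),np.cos(np.radians(20))]); xt=bz.apply([0,np.cos(np.radians(20)),np.sin(np.radians(20))])
G=Ro.from_matrix(np.c_[xt,np.cross(-n,xt),-n]); rpy=G.as_euler("xyz",degrees=True)
spot=np.array([550.6,61,40.])
def tcp(gap,d): return spot+n*(83+gap)-xt*d   # probe axis at +d along tool x; gap from the tip's free end to the face
E
python3 - <<'E'
from h import *
import plan
m=np.load("w6.npy",allow_pickle=True).item()
p=np.array([531.44,-299.59,286.5]);R=Ro.from_euler("xyz",[179.93,.065,101],degrees=True)
for d in(-4,-2,0,2): print(d,[proj("wrist",p+R.apply([d+r,0,z]),m)[0,1].round(1) for r,z in((18,17),(18,23),(12,23),(12,69),(12,-53))],"meas 208.8, nose 203.2, handle top edge ~258.8")
print(plan.n,plan.xt,plan.rpy)
for g in(60,10): print(plan.tcp(g,0),delta(plan.tcp(g,0),plan.rpy))
E
```

```text
-4 [np.float64(207.5), np.float64(205.1), np.float64(214.2), np.float64(197.9), np.float64(264.4)] meas 208.8, nose 203.2, handle top edge ~258.8
-2 [np.float64(204.4), np.float64(202.1), np.float64(211.2), np.float64(195.4), np.float64(260.0)] meas 208.8, nose 203.2, handle top edge ~258.8
0 [np.float64(201.3), np.float64(199.0), np.float64(208.2), np.float64(192.9), np.float64(255.5)] meas 208.8, nose 203.2, handle top edge ~258.8
2 [np.float64(198.1), np.float64(195.9), np.float64(205.1), np.float64(190.3), np.float64(251.0)] meas 208.8, nose 203.2, handle top edge ~258.8
[ 0.09140091 -0.32958103  0.93969262] [-0.25112193  0.90551643  0.34202014] [180.  -20.  105.5]
[563.6703298   13.86991332 174.37604477] (array([10.05,  3.06,  3.7 ]), array([ 0.8, 20. , -4.5]))
[559.10028442  30.34896461 127.39141373] (array([10.61,  3.02,  5.27]), array([ 0.8, 20. , -4.5]))
```

```bash
python3 - <<'E'
from h import *
w=cv2.imread("pics/w6.png")
print("col",[(r,w[r,256].tolist()) for r in range(176,224,1)])
E
```

```text
col [(176, [129, 132, 129]), (177, [128, 130, 129]), (178, [129, 130, 129]), (179, [128, 130, 128]), (180, [127, 129, 126]), (181, [134, 138, 137]), (182, [166, 172, 174]), (183, [172, 180, 182]), (184, [172, 179, 181]), (185, [171, 178, 180]), (186, [170, 177, 180]), (187, [170, 177, 180]), (188, [167, 174, 177]), (189, [183, 192, 195]), (190, [248, 255, 255]), (191, [255, 255, 255]), (192, [255, 255, 255]), (193, [255, 255, 255]), (194, [255, 255, 255]), (195, [255, 255, 255]), (196, [255, 255, 255]), (197, [239, 244, 245]), (198, [216, 226, 231]), (199, [217, 227, 232]), (200, [217, 227, 232]), (201, [221, 231, 236]), (202, [182, 190, 193]), (203, [144, 148, 148]), (204, [137, 140, 139]), (205, [135, 136, 136]), (206, [133, 136, 134]), (207, [142, 146, 146]), (208, [149, 154, 155]), (209, [220, 226, 228]), (210, [249, 255, 255]), (211, [253, 255, 255]), (212, [209, 215, 218]), (213, [180, 185, 188]), (214, [180, 186, 188]), (215, [180, 185, 187]), (216, [179, 186, 188]), (217, [180, 186, 188]), (218, [183, 188, 189]), (219, [152, 172, 178]), (220, [112, 148, 162]), (221, [100, 140, 156]), (222, [100, 140, 156]), (223, [100, 141, 157])]
```

>>> move_arm:
  rows: [0, 0, 0, 0.95, 0.28, 0, 1, 0, 0, 0, 0.95, 0.28, 0, 1, 0, 0, 0, 0.95, 0.28, 0, 1, 0, 0, 0, 0.95, 0.28, 0, 1, 0, 0, 0, 0.95, 0.28, 0, 1, 0, 0, 0, 0.95, 0.28, 0, 1, 0, 0, 0, 0.95, 0.28, 0, 1, 0, 0, 0, 0.95, 0.28, 0, 1, 0, 0, 0, 0.95, 0.28, 0, 1, 0, 0, 0, 0.95, 0.28, 0, 1, 0, 0, 0, 0.5, 0.2, 0, 1]

```text
time: 16.75
position: [561.7, 14.7, 284.5]
ee_rot: [-179.9, -0.1, 101.1]
contact_force: [0.5, -0.1, -1.1]
opening: 23.9
finger_force: 30.0
```

>>> move_arm:
  rows: [0, 5, -1, 0, 0, 0.6, 1, 0, 5, -1, 0, 0, 0.6, 1, 0, 5, -1, 0, 0, 0.6, 1, 0, 5, -1, 0, 0, 0.6, 1, 0, 0, 0, 0, 0, 0, 1]

```text
time: 17.25
position: [558.8, 18.8, 210.5]
ee_rot: [179.6, -20.2, 104.9]
contact_force: [-1.4, -0.1, -1.5]
opening: 23.4
finger_force: 30.0
```

```bash
python3 - <<'E'
from h import *
import plan
p,R=pose();s=arm.sense();print(p,s["ee_rot"],s["contact_force"],s["q"].round(0))
for g in(60,20): print(plan.tcp(g,-4),delta(plan.tcp(g,-4),plan.rpy))
E
```

```text
[558.82225776  18.80149537 210.51896167] [179.61713064 -20.23476055 104.85250737] [-1.43033205 -0.08158775 -1.52864285] [ 32.  22. -36. 101.  -8.  65.  16.]
[562.66584208  17.49197903 175.74412535] (array([-0.47,  0.11,  1.06]), array([ 0.6, -0.2, -0.6]))
[559.00980577  30.67522006 138.15642051] (array([-0.48,  0.09,  2.4 ]), array([ 0.6, -0.2, -0.6]))
```

```bash
python3 - <<'E'
from h import *
m=np.load("w6.npy",allow_pickle=True).item(); w=cv2.imread("pics/w6.png")
p=np.array([531.44,-299.59,286.5]);R=Ro.from_euler("xyz",[179.93,.065,101],degrees=True)
print("handle col",[(r,w[r,256].tolist()) for r in range(248,296,2)])
print("finger col238",[(r,w[r,226].tolist()) for r in range(216,240,2)])
for x in(8,12): print("finger",proj("wrist",p+R.apply([x,-20,0]),m),proj("wrist",p+R.apply([x,20,0]),m))
print([(r,z,proj("wrist",p+R.apply([-4+r,0,z]),m)[0,1].round(1),(proj("wrist",p+R.apply([-3+r,0,z]),m)-proj("wrist",p+R.apply([-4+r,0,z]),m))[0,1].round(2)) for r,z in((12,17),(18,17),(18,23),(12,69),(12,-53),(4,-53),(4,-65))])
E
```

```text
handle col [(248, [76, 129, 149]), (250, [77, 130, 150]), (252, [73, 129, 149]), (254, [59, 87, 99]), (256, [48, 56, 60]), (258, [53, 57, 59]), (260, [71, 129, 150]), (262, [69, 127, 147]), (264, [68, 126, 147]), (266, [71, 136, 159]), (268, [104, 188, 213]), (270, [101, 184, 210]), (272, [99, 183, 208]), (274, [100, 183, 209]), (276, [99, 183, 209]), (278, [99, 183, 209]), (280, [98, 183, 209]), (282, [100, 186, 213]), (284, [37, 42, 45]), (286, [40, 50, 55]), (288, [43, 53, 56]), (290, [65, 72, 76]), (292, [84, 89, 92]), (294, [100, 105, 108])]
finger col238 [(216, [99, 101, 102]), (218, [96, 100, 101]), (220, [96, 98, 98]), (222, [95, 98, 99]), (224, [93, 96, 97]), (226, [153, 158, 161]), (228, [130, 135, 137]), (230, [130, 135, 138]), (232, [130, 135, 137]), (234, [127, 133, 136]), (236, [128, 133, 136]), (238, [127, 132, 135])]
finger [[223.11558747 225.19089512]] [[292.85228733 225.23381188]]
finger [[222.94878326 218.50385849]] [[293.04093995 218.54666424]]
[(12, 17, np.float64(216.8), np.float64(-1.54)), (18, 17, np.float64(207.5), np.float64(-1.56)), (18, 23, np.float64(205.1), np.float64(-1.52)), (12, 69, np.float64(197.9), np.float64(-1.25)), (12, -53, np.float64(264.4), np.float64(-2.22)), (4, -53, np.float64(281.9), np.float64(-2.15)), (4, -65, np.float64(296.6), np.float64(-2.31))]
```

```bash
cat >> plan.py <<'E'
G=G*Ro.from_euler("y",1,degrees=True); rpy=G.as_euler("xyz",degrees=True)
def tcp(gap,d=-7.5): return spot+n*gap-G.apply([d,0,83])
E
python3 - <<'E'
from h import *
import plan
for g in(60,20,5): print(plan.tcp(g),delta(plan.tcp(g),plan.rpy))
E
```

```text
[562.1617731   19.30959305 176.55649227] (array([-0.4 ,  0.1 ,  1.06]), array([ 0.6,  0.8, -0.6]))
[558.50573679  32.49283408 138.96878744] (array([-0.41,  0.09,  2.39]), array([ 0.6,  0.8, -0.6]))
[557.13472318  37.43654946 124.87339812] (array([-0.41,  0.09,  2.89]), array([ 0.6,  0.8, -0.6]))
```

>>> move_arm:
  rows: [0.3, 0.4, -0.3, -0.2, 0.05, 0, 1, 0.3, 0.4, -0.3, -0.2, 0.05, 0, 1, 0, 0, 0, 0, 0, 0.6, 1, 0, 0, 0, 0, 0, 0.6, 1, 0, 0, 0, 0, 0, 0.6, 1, 0, 0, 0, 0, 0, 0.6, 1, 0, 0, 0, 0, 0, 0, 1, 0, 0, 0, 0, 0, 0, 1]

```text
time: 18.05
position: [560.5, 36.1, 143.8]
ee_rot: [179.6, -20.7, 105.9]
contact_force: [-0.7, -0.3, -1.3]
opening: 23.8
finger_force: 30.0
```

```bash
python3 - <<'E'
from h import *
import plan
s=arm.sense();print(s["position"],s["ee_rot"],s["contact_force"],s["opening"])
for g in(20,5): print(plan.tcp(g),delta(plan.tcp(g),plan.rpy))
t=arm.snapshot("top");d=arm.snapshot("side");m=arm.camera_model("wrist");w=arm.snapshot("wrist")
for n,i in(("top",t),("side",d),("w7",w)): cv2.imwrite(f"pics/{n}7.png",i)
P,R=pose();tip=P+R.apply([-7.5,0,83]);print(tip)
for n in("top","side"): print(n,"tip",proj(n,tip,M[n]),"spot",proj(n,plan.spot,M[n]))
print("w spot",proj("wrist",plan.spot,m),proj("wrist",tip,m))
x=lambda i,c:cv2.resize(i[c[1]:c[1]+60,c[0]:c[0]+80],(400,300),interpolation=cv2.INTER_CUBIC)
cv2.imwrite("pics/c7.png",np.vstack([np.hstack([x(t,(165,165)),x(d,(212,170))]),np.hstack([cv2.resize(w[130:280,155:355],(400,300)),np.zeros((300,400,3),np.uint8)])]))
E
```

```text
[560.45303779  36.05859239 143.80342526] [179.59561996 -20.72442862 105.91034023] [-0.65064682 -0.30522347 -1.30994502] 23.842734571581275
[558.50573679  32.49283408 138.96878744] (array([-0.15, -0.1 ,  0.12]), array([0.3, 0.3, 0.4]))
[557.13472318  37.43654946 124.87339812] (array([-0.15, -0.1 ,  0.62]), array([0.3, 0.3, 0.4]))
[555.2528915   57.18930831  63.67835299]
top tip [[202.74870749 192.55555479]] spot [[202.09592615 196.00618764]]
side tip [[254.00430565 196.20212729]] spot [[252.50672677 201.67456323]]
w spot [[253.45993287 209.17679368]] [[257.53189796 212.29246155]]
```

View pics/c7.png

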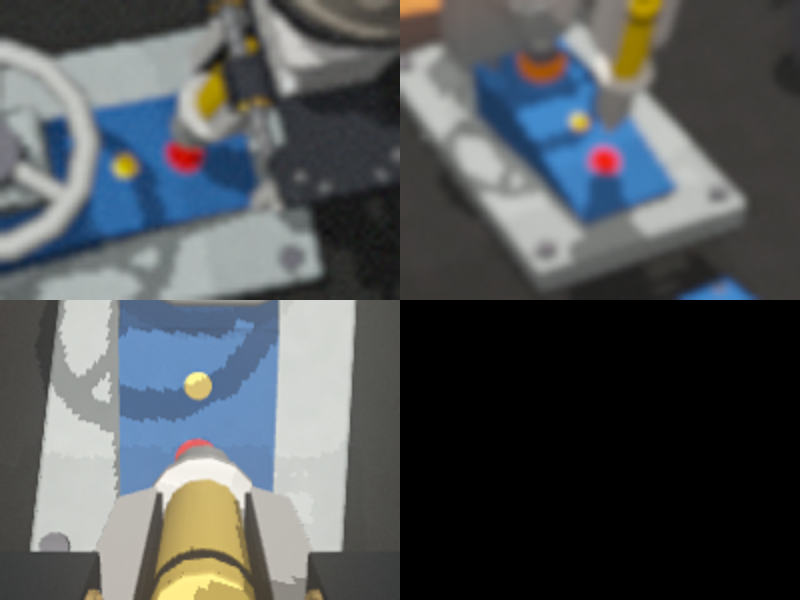

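The probe tip sits just above the red spot. The wrist crop shows the spot at (195,450) and the probe axis at x≈205, so I correct about 3 mm sideways. Side tip is at crop (612,125), as predicted.

>>> move_arm:
  rows: [0.3, 0.3, 0.4, -0.15, -0.1, 0.1, 1, 0, 0, 0, 0, 0, 0.3, 1, 0, 0, 0, 0, 0, 0, 1, 0, 0, 0, 0, 0, 0, 1]

```text
time: 18.6
position: [556.8, 35.2, 129.7]
ee_rot: [-179.9, -21.1, 105.4]
contact_force: [0.3, -0.8, -2.3]
opening: 23.8
finger_force: 30.0
```

```bash
cat > f.py <<'E'
from h import *
import plan
F=[];Q=[];E=[]
for i in range(12):
    arm.snapshot("side"); s=arm.sense(); F.append(s["contact_force"]);Q.append(s["position"]);E.append(s["ee_rot"])
F=np.array(F);p=np.mean(Q,0);R=Ro.from_euler("xyz",E,degrees=True).mean()
tip=p+R.apply([-7.5,0,83]);e=plan.G.inv().apply(tip-plan.spot)
print("F.n",(F@plan.n).mean().round(2),"+-",(F@plan.n).std().round(2),"F",F.mean(0).round(2),"free tip vs spot in tool",e.round(1),"rot err",(R.inv()*plan.G).as_rotvec(degrees=True).round(2),"p",p.round(1),"pstd",np.std(Q,0).round(1),s["time"],s["opening"])
E
python3 f.py
```

```text
F.n -1.44 +- 0.41 F [ 0.07  0.28 -1.44] free tip vs spot in tool [  0.   -0.7 -10.7] rot err [-0.05 -0.08 -0.09] p [557.1  35.1 130.1] pstd [0.1 0.1 0.1] 19.2 23.362425817634907
```

>>> move_arm:
  rows: [0, 0, 0, 0, 0, 0.17, 1, 0, 0, 0, 0, 0, 0.17, 1, 0, 0, 0, 0, 0, 0, 1]

```text
time: 19.5
position: [555.5, 39.0, 119.7]
ee_rot: [-179.8, -21.1, 105.4]
contact_force: [-0.6, 0.1, -1.1]
opening: 23.8
finger_force: 30.0
```

```bash
python3 f.py
```

```text
F.n -1.46 +- 0.64 F [-0.    0.16 -1.5 ] free tip vs spot in tool [ 0.  -0.8 -0.4] rot err [-0.06 -0.08 -0.09] p [556.   38.7 120.5] pstd [0.1 0.1 0.2] 20.1 23.39210878551833
```

>>> move_arm:
  rows: [0, 0, 0, 0, 0, 0.08, 1, 0, 0, 0, 0, 0, 0, 1]

```text
time: 20.3
position: [555.8, 39.5, 118.1]
ee_rot: [-179.9, -21.1, 105.4]
contact_force: [0.4, -1.2, 0.3]
opening: 23.6
finger_force: 30.0
```

```bash
python3 f.py
```

```text
F.n -0.37 +- 0.34 F [ 0.12 -0.42 -0.55] free tip vs spot in tool [-0.  -0.8  2. ] rot err [-0.05 -0.08 -0.09] p [555.8  39.5 118.3] pstd [0. 0. 0.] 20.9 23.5569488524764
```

>>> move_arm:
  rows: [0, 0, 0, 0, 0, 0.05, 1, 0, 0, 0, 0, 0, 0.06, 1, 0, 0, 0, 0, 0, 0, 1]

```text
time: 21.2
position: [555.5, 40.7, 115.0]
ee_rot: [-179.9, -21.1, 105.4]
contact_force: [1.3, -1.3, 1.7]
opening: 23.3
finger_force: 30.0
```

```bash
python3 f.py; python3 f.py
```

```text
F.n 1.53 +- 0.38 F [ 0.56 -1.12  1.18] free tip vs spot in tool [-0.  -0.8  5.3] rot err [-0.05 -0.08 -0.09] p [555.5  40.6 115.2] pstd [0. 0. 0.] 21.8 23.456373663701896
F.n 1.75 +- 0.65 F [ 0.48 -1.18  1.41] free tip vs spot in tool [-0.  -0.8  5.3] rot err [-0.05 -0.08 -0.09] p [555.5  40.6 115.2] pstd [0. 0. 0.] 22.4 23.567546368437828
```

```bash
python3 - <<'E'
from h import *
t=arm.snapshot("top");d=arm.snapshot("side");w=arm.snapshot("wrist")
x=lambda i,c:cv2.resize(i[c[1]:c[1]+60,c[0]:c[0]+80],(400,300),interpolation=cv2.INTER_CUBIC)
cv2.imwrite("pics/c8.png",np.vstack([np.hstack([x(t,(165,165)),x(d,(212,170))]),np.hstack([cv2.resize(w[130:280,155:355],(400,300)),cv2.resize(d,(400,300))])]))
E
```

```text
(no output)
```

View pics/c8.png

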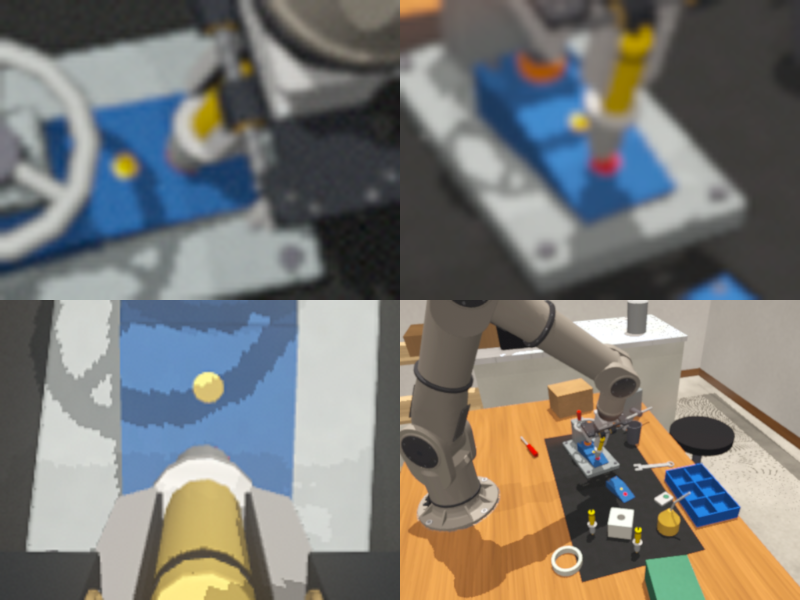

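The final crops show the nose end over the red spot, with red visible on both sides at side crop (604,160). The bracket hasn't moved and the pad is on it. The force rise along the face normal is about 3.1 N, or about 5 mm of tip travel.

```bash
python3 -c "
from rig import arm
print(arm.sign_off())"
```

```text
the job is handed in; nothing more can be done
None
```

The job is handed in: the pad presses on the bracket at about half squeeze (estimated from wheel angle past contact), and the probe is held square on the red spot with its tip pushed in about 5 mm (about 3.1 N).

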